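Fit the idler and hold back the sander's belt tensioner

TASK

The edge sander is stripped for a belt change: set the loose idler block upright and fully down in the walled pocket of the tensioner stand, with its tab in the pocket's notch, and let go of it. Then push back the sprung tensioner arm, which has an upright post at its tip, until it is well past the ratchet click, and finish while holding it there against its spring, as it swings back when let go. Leave the block seated, and do not disturb the jar, wrench and spare drum.

Things in the scene. Friction and masses are not known exactly. Their poses are not given: they have to be found in the camera images.
- stand: Fixed grey steel base plate of the tensioner, 180 (x) x 350 (y) x 12 mm, lying on the bench; origin at the centre of its underside, z up. It carries the pocket at +y, the tensioner arm towards -y with a pawl slider beyond the arm's tip, and a low fixed drive drum (44 mm across, top 28 mm above the bench) at stand x 55, y 30 mm. Plate top 12 mm above the bench.
- pocket (a point): Centre of the pocket's floor (the plate top, 12 mm above the bench), at stand x 0, y 120 mm; axes as the stand's. The pocket is 66 (x) x 42 (y) mm inside, walls 6 mm thick and 12 mm high, open above. The middle of its +x wall has a notch 22 mm wide, down to the floor, for the block's tab.
- idler_centre (a point): Centre of the loose idler block, 33 mm above its underside; block axes. Grey plastic body 60 (x) x 36 (y) x 46 mm high, upright at the start, turned any way; aluminium roller 30 mm across on top, up to 66 mm. From the middle of its +x end a tab 16 mm wide, 30 mm tall sticks out 14 mm. About 0.25 kg. Grip it across y. Seated, this point is 33 mm above the pocket floor centre, x along pocket x.
- idler_tab (a point): Outer end of the block's tab, 44 mm along block x from the block's middle, 15 mm above its underside.
- idler: The same idler block; origin at the centre of its underside, same axes.
- pivot (a point): On the vertical pivot axis of the tensioner arm, 34 mm above the bench, at stand x -30, y 15 mm; axes as the stand's.
- post (a point): Point on the axis of the upright round aluminium post at the tip of the tensioner arm, 63 mm above the bench; moves with the arm. Post 22 mm across, from 34 to 92 mm above the bench, fixed on the arm, 120 mm from the pivot axis. The arm is a flat steel bar 22 mm wide, 24 to 34 mm above the bench.
- tensioner (a joint): Arm angle q, rad. 0: rest, arm along stand -y. Grows as the post swings to stand +x (anticlockwise from above): post at pivot + 120 mm (sin q, -cos q) in stand axes. Click (pawl lifted most) at 0.38, past it means above 0.48, solid stop at 0.56. Spring force at the post 6 N at rest, 12 N at the stop; the pawl adds some 2 N from 0.30 to 0.38 and takes some off up to 0.46. Never latches: freed, it returns to 0.
- pawl (a joint): Lift of the spring-loaded pawl slider, m: driven by the arm's tooth, 0 at rest, about 0.005 at the click, back to 0 beyond it.
- jar: Bystander: closed glass jar 60 mm across, 75 mm high, on one side of the stand (the block lies on the other); origin at the centre of its underside. Leave alone.
- wrench: Bystander: steel wrench 160 mm long lying beyond the stand. Leave alone.
- drum: Bystander: spare aluminium drum 48 mm across, 40 mm high, standing beyond the stand; origin at the centre of its underside. Leave alone.
Not all that is in view belongs to the job. Of the things that look like the idler, the smallest one is meant.

How it is judged:
By the outcome, as a careful person would: the job done as asked, in the order asked, and still so for the second after the job is handed in, while the arm keeps its last pose, push and grip.
It also fails if it takes over 58 s, if anything falls off the work surface, if the arm or the gripper's body presses on something with over 40 N, if the wrist force passes 120 N, or if a joint passes its speed limit or range.

ROBOT

A 7-joint arm with a two-finger parallel gripper is mounted at the origin on the work surface. World frame = base frame: x ahead of the robot, y to its left, z up, the work surface at z = 0. Lengths are in m, angles in rad, forces in N, time in s.
With the tool pointing down it reaches from about 0.425 to 0.975 m from the base axis. Payload 16.7 kg.
Tool frame: the origin (TCP) lies midway between the tips of the shut fingers; the grasp point (between the pads) lies 19 mm behind it (bot.hold_point_z is the distance from the TCP to the grasp point, in m); z points along the fingers, x is the direction in which the jaws open and shut, and the axes are right-handed (so a half turn about z gives the same grasp; the last joint's range is limited). The gripper opens to 85 mm and grips with 20 to 120 N. Pads are 22 mm wide; open, the fingers measure 114 mm over their backs; the gripper's body (76 mm by 85 mm) begins 54 mm behind the grasp point. The pads swing forward as they close: fully open they stand 13 mm farther back than shut.
Start: joints at [0.995, 0.426, 0.074, 1.606, -0.034, 1.111, -0.067], TCP at [0.279, -0.614, 0.231] pointing down, gripper open.
Joint ranges: [-2.85, 2.85], [-0.5, 2.14], [-1.23, 1.37], [0.21, 2.46], [-1.02, 4.16], [0.16, 2.05], [-2.73, 2.73]. Speed limits (rad/s): [1.89, 1.89, 2.39, 2.39, 3.01, 3.01, 3.01].

INTERFACE

Orientations are given as a 3x3 rotation matrix whose columns are the frame's x, y, z axes.
In Python, from rig import bot gives the robot as it stands. The module is installed in compiled form; this text tells all that it offers.
- The arm moves only by the tool move_arm, never from a script. Its argument "commands" is text: rows parted by semicolons, each of 6 numbers parted by spaces: the shift along the tool's x, y, z in mm, then the turn, a rotation vector about the tool's x, y, z in degrees. In form: tx ty tz rx ry rz; .... A call has 1 to 8 rows; each row is the pose to reach, as a shift and turn from the pose measured when the call began, along the tool's axes at that moment; what a row does not reach only later rows make up. A row lasts 1/8 s, in which the tool goes at most 62.5 mm and 10.7 degrees, less where a joint would pass 70% of its speed; a pose out of reach is approached as far as the arm can. A call with a gripper value outside its range is refused whole. "grip" is the closure in counts, from 0 (fully open) to 255 (shut), set as the call begins (left out, the last holds). The fingers move at their own pace and stop on an object; "squeeze" is the grip in N (left out, the last holds). Time passes only in rows, so rows that repeat a pose let the fingers close. It gives the time, the measured TCP pose, the force and the opening at its end, in the units of the state.
- bot.observe(): the state, without advancing time (a new reading comes with each control period).
- bot.get_image(name): name is "scene" or "side" or "wrist"; returns a dict with "image" (420x560x3 uint8, red, green, blue), "fx", "fy", "cx", "cy" (pixels), "origin" and "orientation" of the camera in the world. Camera axes: x right, y down, z forward; pixel columns grow to the right and rows downward; lengths in m; the calibration is good to about 2 mm. A picture is of the moment at which its call begins. There is no depth.
- bot.job_done(): hands the job in, once; it reports no verdict.
The state is a dict: "clock": time; "joint_positions": joint angles; "qd": joint speeds; "joint_torque": joint torques, N m; "ee_pos": TCP position; "tool_rot": TCP orientation; "ft_force": force on the tool from outside, world axes, zero at the start; "torque": the same for the moment, N m; "finger_gap": finger opening in m.
Only numpy, scipy, OpenCV 4.12 (cv2) and the standard library are available. Lean on these libraries where they do the work, as an engineer would, in place of code of your own. Each camera call takes 0.05 s, during which the arm holds its last target.

## Working session

There is one attempt and no reset: what is moved stays moved. The work goes in short steps, Python scripts to look and compute and a tool call to move; the robot and the scene stay as the last step left them, time stands still between calls to the robot, and variables do not carry over. Pictures are saved under pics/ and viewed, and the job is handed in when it is done.

Besides the shell and the picture viewer there is one more tool, called after "Call:" as a command line: name --argument value ..., lists and objects as JSON in quotes. move_arm: Moves the arm, as the interface text tells. Its arguments: {"type":"object","properties":{"commands":{"type":"string"},"grip":{"type":"number"},"squeeze":{"type":"number"}},"required":["commands"]}

```bash
mkdir -p pics; cat > h.py <<'E'
import numpy as np, cv2
from rig import bot
def snap(name,fn):
    d=bot.get_image(name); cv2.imwrite('pics/'+fn,cv2.cvtColor(d['image'],cv2.COLOR_RGB2BGR)); 
    np.save('pics/'+fn[:-4]+'.npy',d,allow_pickle=True); return d
def load(fn): return np.load('pics/'+fn+'.npy',allow_pickle=True).item()
def ray(d,u,v):
    r=np.array([(u-d['cx'])/d['fx'],(v-d['cy'])/d['fy'],1.]); R=np.array(d['orientation']); r=R@r
    return np.array(d['origin']),r/np.linalg.norm(r)
def onz(d,u,v,z):
    o,r=ray(d,u,v); return o+r*(z-o[2])/r[2]
def tri(d1,p1,d2,p2):
    o1,r1=ray(d1,*p1);o2,r2=ray(d2,*p2)
    t=np.linalg.lstsq(np.c_[r1,-r2],o2-o1,rcond=None)[0]
    a=o1+t[0]*r1;b=o2+t[1]*r2
    return (a+b)/2,np.linalg.norm(a-b)
def proj(d,P):
    p=np.array(d['orientation']).T@(np.array(P)-d['origin']); return d['fx']*p[0]/p[2]+d['cx'],d['fy']*p[1]/p[2]+d['cy']
E
python3 - <<'E'
from h import *
np.set_printoptions(precision=4,suppress=True)
for n in("scene","side","wrist"):
    d=snap(n,n+'0.png'); print(n,d['fx'],d['cx'],d['cy'],d['origin'],np.array(d['orientation']).tolist())
o=bot.observe(); print(o); print(bot.hold_point_z)
E
```

```text
scene 410.94380735788803 281.2957414610794 212.93513709596593 [1.2748 0.452  0.774 ] [[-0.49440634773121295, 0.5952940715787194, -0.6333935045975085], [0.8692162740974252, 0.3428168314934072, -0.3562859650463528], [0.0050430315558260145, -0.7267059848302145, -0.6869301124893824]]
side 425.68833628630006 279.14690851283297 208.5199156363743 [0.0149 0.9506 0.856 ] [[-0.8329229362317339, -0.3350804069098514, 0.4404094722008545], [-0.5533460078435747, 0.49438103606961725, -0.6703697388593182], [0.006897673715499354, -0.8020651545104426, -0.597196709650559]]
wrist 315.0430970134547 277.3951587802154 208.99970341624052 [ 0.3452 -0.5853  0.3735] [[0.41365582834926573, -0.8724486550241302, -0.2602348939309759], [-0.910432989716665, -0.3966459039502995, -0.11740442119026619], [-0.0007917753813280758, 0.2854914556095038, -0.9583809273278081]]
{'clock': 0.15, 'joint_positions': array([ 0.9945,  0.4266,  0.0739,  1.6065, -0.0341,  1.1108, -0.0671]), 'qd': array([ 0.0006, -0.0004,  0.0004, -0.001 ,  0.0016,  0.0002, -0.0021]), 'joint_torque': array([  0.0053, -95.0321,   3.7645, -46.3764,   0.0195,   0.0077,
         0.    ]), 'ee_pos': array([ 0.2793, -0.6142,  0.2308]), 'tool_rot': array([[ 0.414 , -0.9103, -0.0005],
       [-0.9103, -0.414 ,  0.0009],
       [-0.001 ,  0.0001, -1.    ]]), 'ft_force': array([ 0.303 , -0.6021, -0.5824]), 'torque': array([0.0127, 0.0204, 0.0011]), 'finger_gap': 0.08528381903036109}
0.0187
```

View pics/scene0.png

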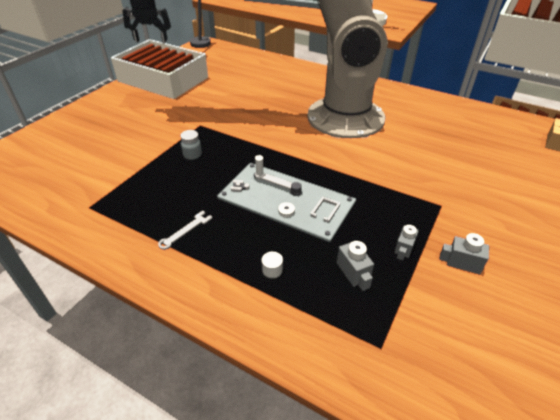

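View pics/side0.png

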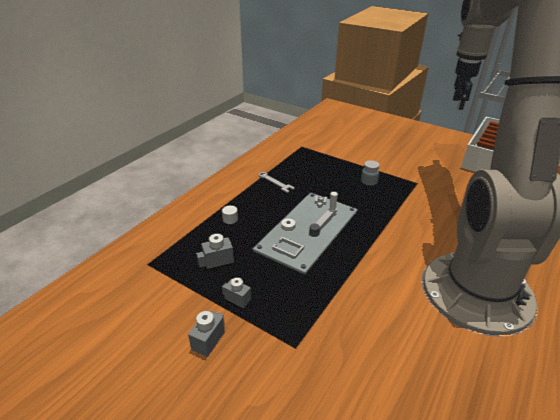

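View pics/wrist0.png

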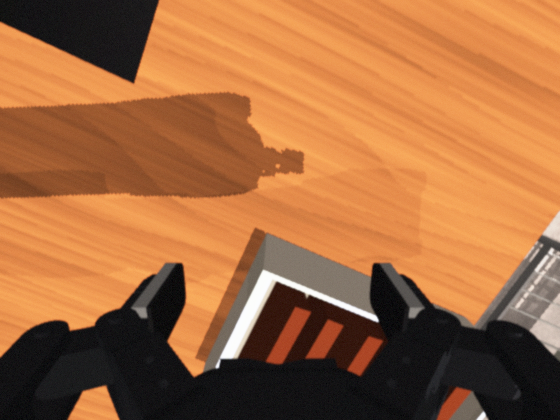

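The scene shows the stand (about 287,200), the smallest idler (407,240) and two larger look-alikes at (357,263) and (467,253). The side view shows the smallest at (237,291). I'll enlarge to mark points.

```bash
python3 - <<'E'
from h import *
def crop(n,x,y,w,h,s,out):
    im=cv2.imread(f'pics/{n}.png')[y:y+h,x:x+w]; cv2.imwrite('pics/'+out,cv2.resize(im,None,fx=s,fy=s,interpolation=cv2.INTER_CUBIC))
crop('scene0',210,140,160,110,5,'c1.png')
crop('side0',245,180,120,100,6,'c2.png')
crop('scene0',385,215,50,50,10,'c3.png')
crop('side0',210,265,50,50,10,'c4.png')
E
python3 -c "
import cv2,numpy as np
a=cv2.imread('pics/c3.png');b=cv2.imread('pics/c4.png')
cv2.imwrite('pics/c34.png',cv2.resize(np.hstack([a,b]),(800,400)))"
```

```text
(no output)
```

View pics/c1.png

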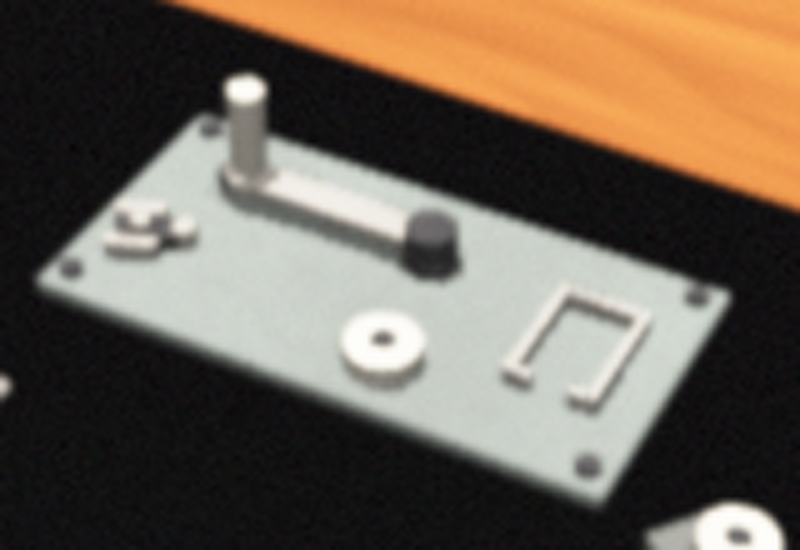

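View pics/c2.png

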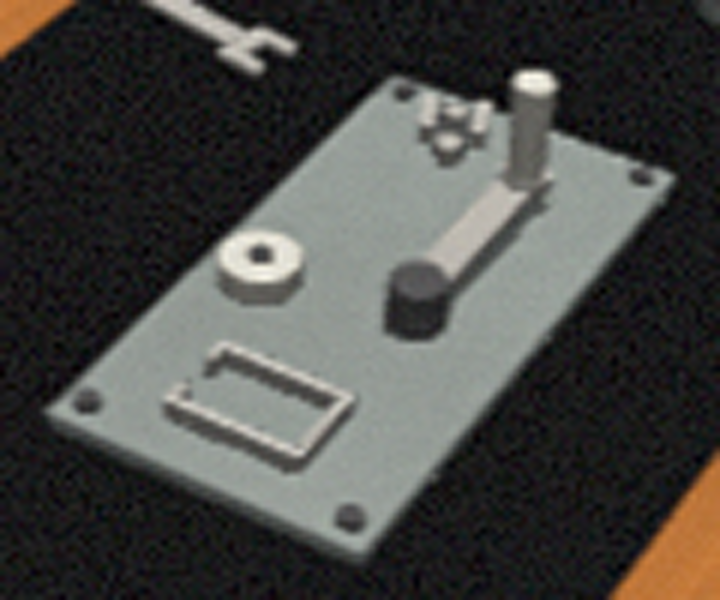

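View pics/c34.png

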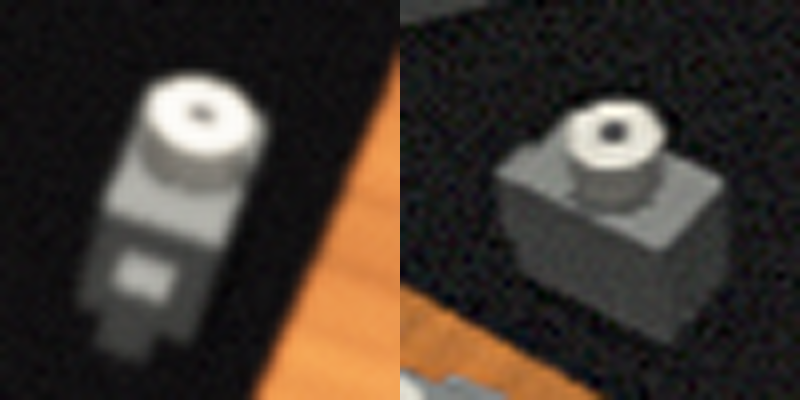

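```bash
python3 - <<'E'
from h import *
np.set_printoptions(precision=4,suppress=True)
s=load('scene0');e=load('side0')
P={'A':((250,163.1),(357.4,209.6)),'B':((356.2,198.8),(305.7,272.1)),'C':((329.8,239.8),(252.7,247.9)),'D':((217.8,196.2),(310.7,192.7)),
'roller':((410.1,228.9),(236.4,281.3)),'post':((259,157.3),(333.9,193.7)),'drum':((286.4,207.6),(288.3,222.2)),'pivot':((296.5,185.3),(315.0,226.8))}
for k,(a,b) in P.items():
    p,r=tri(s,a,e,b); print(k,p,r)
    P[k]=p
for a,b in('AB','BC','CD','DA'): print(a,b,np.linalg.norm(P[a]-P[b]))
for u,v in((222.1,286.5),(242.5,295.9),(250.5,288)): print(onz(e,u,v,.046))
for u,v in ((105,208),(220,247)): print('sc',onz(s,385+u/8,215+v/8,.046))
E
```

```text
A [ 0.4209 -0.1414  0.0084] 0.0007566907125647333
B [0.4142 0.2083 0.0107] 0.0033205538163197765
C [0.5949 0.2101 0.011 ] 0.0029793407291972833
D [ 0.5983 -0.136   0.0098] 0.0034517090516286825
roller [0.5161 0.3817 0.0668] 0.000819532718222271
post [ 0.4786 -0.0693  0.0919] 0.000176036019691805
drum [0.5619 0.0661 0.0285] 0.0013339186294881553
pivot [0.476  0.0505 0.0382] 0.001981497125570912
A B 0.3498244448265048
B C 0.1807291110764407
C D 0.34611814243761496
D A 0.17750750136921603
[0.5484 0.4009 0.046 ]
[0.4859 0.3968 0.046 ]
[0.4852 0.3645 0.046 ]
sc [0.5486 0.3671 0.046 ]
sc [0.5468 0.4018 0.046 ]
```

```bash
cat >> h.py <<'E'
from scipy.spatial.transform import Rotation as Ro
def Rdown(yaw):
    a=np.radians(yaw); x=np.array([np.cos(a),np.sin(a),0]); z=np.array([0,0,-1.]); return np.c_[x,np.cross(z,x),z]
def rows(wps,sgn=0):
    """wps: (x,y,z,yaw deg)"""
    o=bot.observe(); R=np.array(o['tool_rot']);p=np.array(o['ee_pos'])
    out=[]
    for x,y,z,w in wps:
        t=R.T@(np.array([x,y,z])-p)*1000; r=Ro.from_matrix(R.T@Rdown(w)).as_rotvec(degrees=True)
        out.append(' '.join(f'{round(v,1):g}' for v in t)+' '+' '.join(f'{round(v,1):g}' for v in r))
    print('; '.join(out)); return o
def lin(a,b,n): return [tuple(np.array(a)+(np.array(b)-np.array(a))*(i+1)/n) for i in range(n)]
E
python3 - <<'E'
from h import *
rows(lin((.279,-.614,.231,-65.5),(.60,-.16,.25,14),8))
E
```

```text
-35.3 -59.9 -2.6 0 0.1 -10; -70.4 -119.9 -4.9 -0 0.1 -19.9; -105.4 -179.9 -7.3 -0 0.1 -29.9; -140.5 -239.9 -9.6 -0 0.1 -39.8; -175.5 -299.9 -12 -0 0.1 -49.7; -210.6 -359.9 -14.3 -0 0.1 -59.7; -245.6 -420 -16.7 -0 0.1 -69.6; -280.7 -480 -19 -0 0.1 -79.5
```

Call:
move_arm --commands "-35 -60 -3 0 0 -10; -70 -120 -5 0 0 -20; -105 -180 -7 0 0 -30; -140 -240 -10 0 0 -40; -175 -300 -12 0 0 -50; -210 -360 -14 0 0 -60; -245 -420 -17 0 0 -70; -280 -480 -19 0 0 -80"

```text
clock: 1.15
ee_pos: [0.5687, -0.2047, 0.2483]
tool_rot: [[0.967, 0.255, -0.0], [0.255, -0.967, 0.001], [-0.0, -0.001, -1.0]]
ft_force: [1.2, 0.5, 0.2]
finger_gap: 0.0852
```

```bash
python3 - <<'E'
from h import *
o=bot.observe();print(o['ee_pos'],o['joint_positions'],o['tool_rot'])
p=o['ee_pos'];w=np.degrees(np.arctan2(o['tool_rot'][1,0],o['tool_rot'][0,0]));print(w)
rows(lin((*p,w),(.515,.33,.24,91),8)+[(.515,.33,.24,91)])
E
```

```text
[ 0.5687042  -0.20474891  0.2482816 ] [ 0.54038458  0.32207498 -0.37533995  1.73055427  0.12896935  1.11385208
  0.38314859] [[ 9.66987497e-01  2.54823501e-01 -4.05392875e-04]
 [ 2.54823737e-01 -9.66987258e-01  7.10912411e-04]
 [-2.10852555e-04 -7.90747140e-04 -9.99999665e-01]]
14.763141309941002
10.5 -66.3 1.1 -0 0 -9.5; 21.1 -132.7 2.2 -0 0 -19.1; 31.6 -199 3.3 -0 0 -28.6; 42.2 -265.4 4.3 -0 -0 -38.1; 52.7 -331.7 5.4 -0 -0 -47.6; 63.3 -398.1 6.5 -0 -0 -57.2; 73.8 -464.4 7.6 -0 -0 -66.7; 84.3 -530.8 8.7 -0 -0 -76.2; 84.3 -530.8 8.7 -0 -0 -76.2
```

Call:
move_arm --commands "10 -62 1 0 0 -10; 20 -124 2 0 0 -19; 30 -186 3 0 0 -29; 40 -248 4 0 0 -38; 50 -310 5 0 0 -48; 60 -372 6 0 0 -57; 70 -434 7 0 0 -67; 80 -496 8 0 0 -76"

```text
clock: 2.15
ee_pos: [0.5197, 0.2928, 0.2407]
tool_rot: [[-0.018, 1.0, -0.0], [1.0, 0.018, 0.001], [0.001, -0.0, -1.0]]
ft_force: [1.7, 0.1, 0.5]
finger_gap: 0.0856
```

```bash
python3 - <<'E'
from h import *
d=snap('wrist','w1.png')
o=bot.observe();print(o['ee_pos'],o['joint_positions'],o['tool_rot'])
E
```

```text
[0.51674784 0.30153478 0.24101593] [ 1.29118295e-03  3.98496442e-01 -8.12305138e-01  1.73514415e+00
  3.10174223e-01  1.14037347e+00  7.02490381e-01] [[-3.40185830e-02  9.99420688e-01 -1.01190310e-03]
 [ 9.99407377e-01  3.40234203e-02  5.22506791e-03]
 [ 5.25646937e-03 -8.33554015e-04 -9.99985837e-01]]
```

View pics/w1.png

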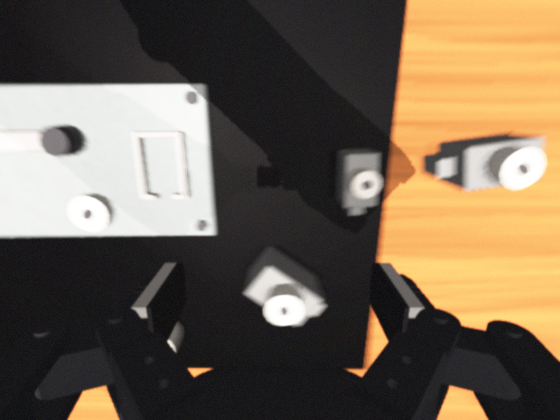

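```bash
python3 - <<'E'
from h import *
rows([(.516,.340,.21,93),(.516,.3815,.18,93)])
E
```

```text
38.3 0.6 31.2 -0 -0.3 -1.1; 79.6 2 61.4 -0 -0.3 -1.1
```

Call:
move_arm --commands "38 1 31 0 -0.3 -1; 80 2 61 0 -0.3 -1; 80 2 61 0 -0.3 -1; 80 2 61 0 -0.3 -1"

```text
clock: 2.7
ee_pos: [0.516, 0.3815, 0.1803]
tool_rot: [[-0.051, 0.999, -0.001], [0.999, 0.051, -0.0], [-0.0, -0.001, -1.0]]
ft_force: [0.5, -1.3, -0.1]
finger_gap: 0.0851
```

```bash
python3 - <<'E'
from h import *
d=snap('wrist','w2.png')
o=bot.observe();print(o['ee_pos'],o['joint_positions'],o['tool_rot'],d['origin'])
im=cv2.imread('pics/w2.png')
cv2.imwrite('pics/w2b.png',cv2.resize(im[150:420,150:430],None,fx=2.2,fy=2.2,interpolation=cv2.INTER_CUBIC))
E
```

```text
[0.51649492 0.38105252 0.18085028] [-0.167871    0.5305452  -0.77691843  1.69423302  0.4120278   1.08836647
  0.54992998] [[-5.05246722e-02  9.98722784e-01 -2.40877674e-04]
 [ 9.98722770e-01  5.05245980e-02 -3.04780612e-04]
 [-2.92221094e-04 -2.55968958e-04 -9.99999925e-01]] [0.44302304 0.37660531 0.32323691]
```

View pics/w2.png

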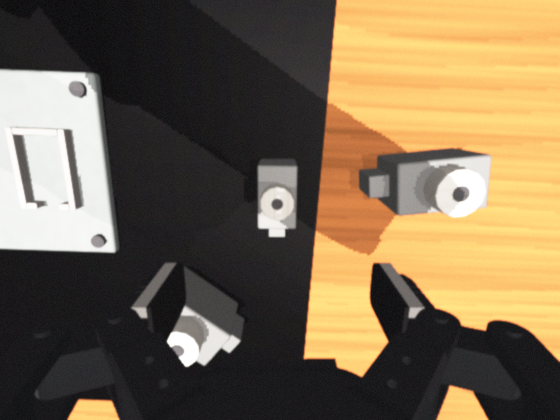

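View pics/w2b.png

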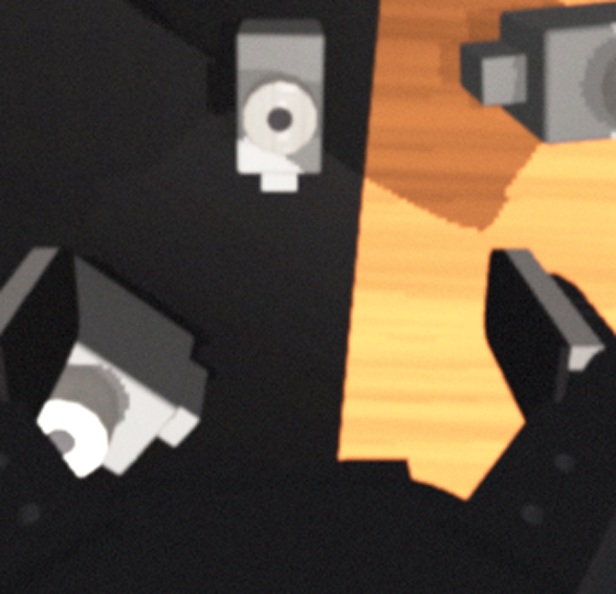

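```bash
python3 - <<'E'
from h import *
np.set_printoptions(precision=4,suppress=True)
d=load('w2')
for u,v in((238,35),(324,35),(322,172),(237,172)): print('top',onz(d,150+u/2.2,150+v/2.2,.046))
print('hole',onz(d,277.2,203.9,.066),'tab',onz(d,150+279/2.2,150+181/2.2,.030))
print('B tab',[onz(d,u,v,.04) for u,v in((360,168),(362,193),(388,213),(378,160))])
print('C near',[onz(d,u,v,.06) for u,v in((242,300),(175,265))])
s=load('scene0');p,r=tri(s,(410.1,228.9),d,(277.2,203.9));print(p,r)
im=cv2.imread('pics/w2.png')
cv2.imwrite('pics/w2p.png',cv2.resize(im[50:270,0:140],None,fx=2.7,fy=2.7,interpolation=cv2.INTER_CUBIC))
E
```

```text
top [0.4869 0.3618 0.046 ]
top [0.4852 0.3962 0.046 ]
top [0.5435 0.3994 0.046 ]
top [0.5453 0.3633 0.046 ]
hole [0.5152 0.38   0.066 ] tab [0.5546 0.3816 0.03  ]
B tab [array([0.4851, 0.4533, 0.04  ]), array([0.5081, 0.4581, 0.04  ]), array([0.5261, 0.485 , 0.04  ]), array([0.4771, 0.4685, 0.04  ])]
C near [array([0.6138, 0.3514, 0.06  ]), array([0.5801, 0.2891, 0.06  ])]
[0.5152 0.381  0.0657] 0.0019528709304677972
```

View pics/w2p.png

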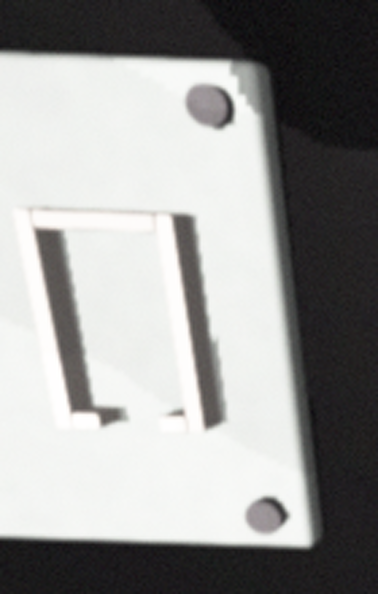

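```bash
python3 - <<'E'
from h import *
d=load('w2')
# pocket rim outer corners at z=.024, outer 78x54
for u,v in((16,209),(191,215),(207,430),(57,428)): print(onz(d,u/2.7,50+v/2.7,.024))
for u,v in((270,65),(318,545)): print('cor',onz(d,u/2.7,50+v/2.7,.012))
rows([(.515,.3805,.018,92.7)])
E
```

```text
[0.46678703 0.12749263 0.024     ]
[0.46573457 0.18681879 0.024     ]
[0.54272366 0.18224323 0.024     ]
[0.54477631 0.12733552 0.024     ]
cor [0.41556329 0.21265226 0.012     ]
cor [0.59262979 0.21233735 0.012     ]
-0.4 -1.5 162.9 -0 0 0.2
```

Call:
move_arm --commands "0 -1.5 60 0 0 0; 0 -1.5 120 0 0 0; 0 -1.5 150 0 0 0; 0 -1.5 163 0 0 0; 0 -1.5 163 0 0 0"

```text
clock: 3.38
ee_pos: [0.5156, 0.3805, 0.0184]
tool_rot: [[-0.05, 0.999, 0.0], [0.999, 0.05, -0.0], [-0.0, 0.0, -1.0]]
ft_force: [-0.5, -0.1, -0.1]
finger_gap: 0.0853
```

Call:
move_arm --commands "0 0 0 0 0 0; 0 0 0 0 0 0; 0 0 0 0 0 0; 0 0 0 0 0 0; 0 0 0 0 0 0; 0 0 0 0 0 0" --grip 255 --squeeze 35

```text
clock: 4.12
ee_pos: [0.5161, 0.3807, 0.0194]
tool_rot: [[-0.049, 0.999, 0.001], [0.999, 0.049, 0.0], [-0.0, 0.001, -1.0]]
ft_force: [-0.9, -2.8, 8.5]
finger_gap: 0.0353
```

Call:
move_arm --commands "0 0 -25 0 0 0; 0 0 -50 0 0 0; 0 0 -60 0 0 0; 0 0 -60 0 0 0"

```text
clock: 4.62
ee_pos: [0.5165, 0.3809, 0.0806]
tool_rot: [[-0.049, 0.999, 0.003], [0.999, 0.049, 0.001], [0.001, 0.003, -1.0]]
ft_force: [0.4, 0.5, -3.0]
finger_gap: 0.0354
```

```bash
python3 - <<'E'
from h import *
d=snap('wrist','w3.png')
o=bot.observe();print(o['ee_pos'],o['joint_positions'],o['tool_rot'],d['origin'],o['ft_force'])
e=snap('side','s3.png');s=snap('scene','sc3.png')
a=cv2.imread('pics/s3.png')[200:330,160:300];b=cv2.imread('pics/sc3.png')[160:290,340:480]
cv2.imwrite('pics/x3.png',cv2.resize(np.hstack([a,b]),None,fx=2.8,fy=2.8,interpolation=cv2.INTER_CUBIC))
E
```

```text
[0.51612841 0.38047286 0.0796589 ] [-0.21462866  0.63844418 -0.71533112  1.76994303  0.51250379  0.92662041
  0.47082768] [[-4.90862694e-02  9.98792712e-01  1.91239438e-03]
 [ 9.98794542e-01  4.90861669e-02  1.00525111e-04]
 [ 6.53163857e-06  1.91502347e-03 -9.99998166e-01]] [0.44287562 0.37593486 0.22322564] [ 0.66845335 -0.53195895 -3.45520812]
```

View pics/w3.png

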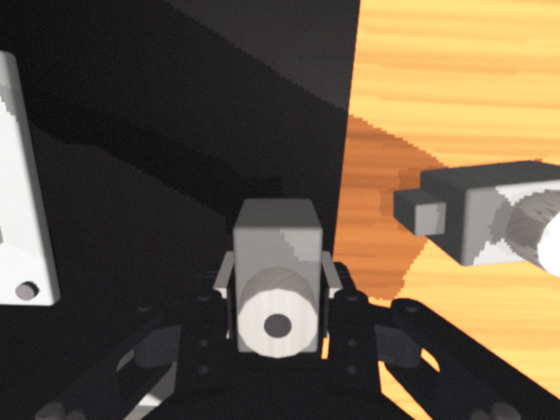

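View pics/x3.png

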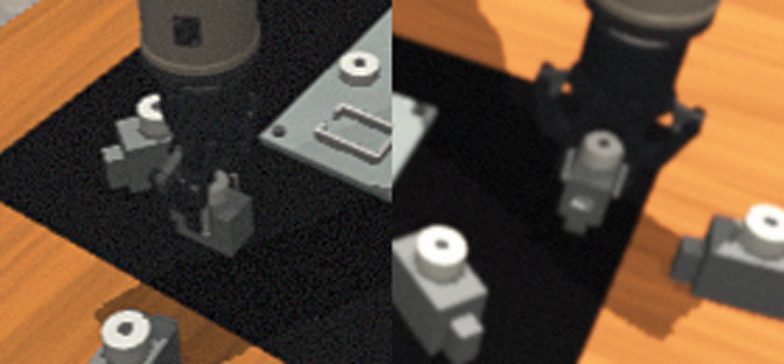

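```bash
python3 - <<'E'
from h import *
d=load('w3');print(onz(d,277.3,325.6,.126))
rows([(.52,.37,.11,92),(.535,.31,.13,91),(.55,.25,.14,90.8),(.57,.19,.14,90.8),(.58,.155,.14,90.8)])
E
```

```text
[0.51651263 0.37956054 0.126     ]
-10.5 3.8 -31.2 0 0 0.8; -71.2 15.8 -51.2 0 0 1.8; -131.9 27.9 -61.2 0 0 2; -192.8 44.9 -61.1 0 0 2; -228.2 53.2 -61.1 0 0 2
```

Call:
move_arm --commands "-10 4 -31 0 0 1; -70 16 -50 0 0 2; -130 28 -61 0 0 2; -190 44 -61 0 0 2; -228 53 -61 0 0 2; -228 53 -61 0 0 2; -228 53 -61 0 0 2"

```text
clock: 5.65
ee_pos: [0.5794, 0.1556, 0.1394]
tool_rot: [[-0.014, 1.0, -0.0], [1.0, 0.014, -0.0], [-0.0, -0.0, -1.0]]
ft_force: [0.0, 0.2, -2.5]
finger_gap: 0.0351
```

```bash
python3 - <<'E'
from h import *
d=snap('wrist','w4.png')
o=bot.observe();print(o['ee_pos'],o['tool_rot'],d['origin'],o['ft_force'])
E
```

```text
[0.57930486 0.15625149 0.13956206] [[-1.56401090e-02  9.99877683e-01 -8.07576255e-05]
 [ 9.99877680e-01  1.56400996e-02 -1.14932178e-04]
 [-1.13655063e-04 -8.25452990e-05 -9.99999990e-01]] [0.50618771 0.15339941 0.28225942] [ 0.14182687 -0.09912955 -2.36795231]
```

View pics/w4.png

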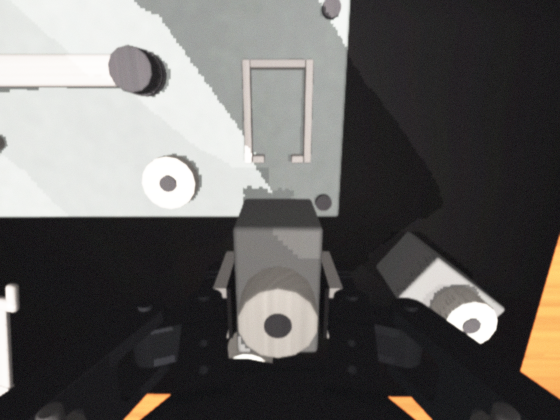

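```bash
python3 - <<'E'
from h import *
im=cv2.imread('pics/w4.png')
cv2.imwrite('pics/w4b.png',cv2.resize(im[50:170,225:355],None,fx=5,fy=5,interpolation=cv2.INTER_CUBIC))
E
```

```text
(no output)
```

View pics/w4b.png

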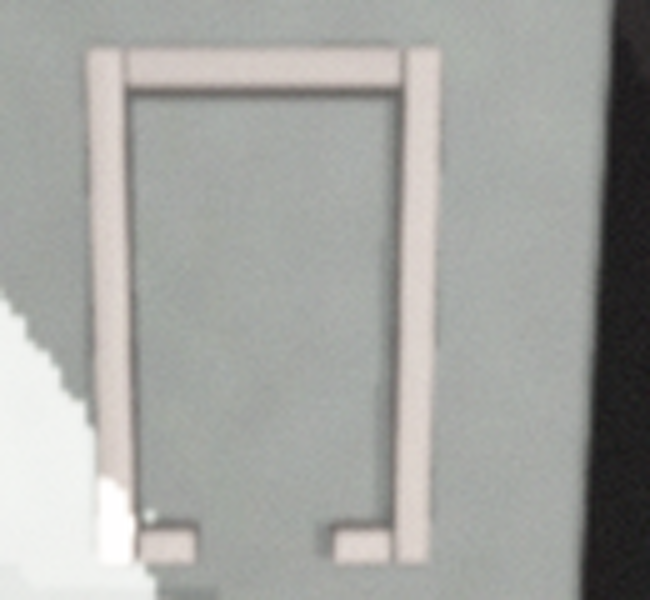

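```bash
python3 - <<'E'
from h import *
np.set_printoptions(precision=4,suppress=True)
d=load('w4');f=lambda u,v:(225+(u+.5)/5-.5,50+(v+.5)/5-.5)
for nm,L in(('outer',((87,47),(440,47),(431,563),(98,563))),('inner',((127,88),(403,88),(394,525),(138,525)))):
    P=np.array([onz(d,*f(*p),.024) for p in L]);print(nm,P[:,:2],P.mean(0))
    print([np.degrees(np.arctan2(b[1]-a[1],b[0]-a[0])) for a,b in((P[0],P[3]),(P[1],P[2]))],[np.degrees(np.arctan2(-(b[0]-a[0]),b[1]-a[1])) for a,b in((P[0],P[1]),(P[3],P[2]))])
print('notch',onz(d,*f(196,545),.024),onz(d,*f(333,545),.024))
# rim height: scene c1 rim corner
s=load('scene0')
print(tri(s,(210+568/5,140+288/5),d,f(87,47)),tri(s,(210+648/5,140+318/5),d,f(440,47)))
h=onz(d,277.6,325.4,.0596+.126);print('hole',h,bot.observe()['ee_pos'])
E
```

```text
outer [[0.4666 0.1263]
 [0.4659 0.1791]
 [0.5431 0.1812]
 [0.5439 0.1267]] [0.5049 0.1533 0.024 ]
[np.float64(0.30567909963821316), np.float64(1.5584527541072608)] [np.float64(0.8138260335795109), np.float64(0.8171022397174295)]
inner [[0.4722 0.1322]
 [0.4716 0.1738]
 [0.537  0.1749]
 [0.5376 0.1333]] [0.5046 0.1536 0.024 ]
[np.float64(0.953997869266201), np.float64(0.9834758716612987)] [np.float64(0.814065636223888), np.float64(0.816840120868264)]
notch [0.5407 0.1427 0.024 ] [0.5404 0.1651 0.024 ]
(array([0.4647, 0.1283, 0.0173]), np.float64(0.005753064864459754)) (array([0.4648, 0.1799, 0.0175]), np.float64(0.0002494637726869261))
hole [0.5789 0.1545 0.1856] [0.5793 0.1563 0.1396]
```

```bash
python3 - <<'E'
from h import *
rows([(.55,.155,.12,90.9),(.5047,.1547,.09,90.9),(.5047,.1547,.055,90.9)])
E
```

```text
-0.8 -29.3 19.6 -0 0 -0; -0.4 -74.6 49.6 -0 0 -0; -0.4 -74.6 84.6 -0 0 -0
```

Call:
move_arm --commands "-0.5 -30 10 0 0 0; -0.5 -60 30 0 0 0; -0.5 -74.5 50 0 0 0; -0.5 -74.5 75 0 0 0; -0.5 -74.5 85 0 0 0; -0.5 -74.5 85 0 0 0; -0.5 -74.5 85 0 0 0"

```text
clock: 6.58
ee_pos: [0.5053, 0.1552, 0.0553]
tool_rot: [[-0.016, 1.0, 0.001], [1.0, 0.016, 0.0], [0.0, 0.001, -1.0]]
ft_force: [0.3, 0.8, -2.6]
finger_gap: 0.0355
```

```bash
python3 - <<'E'
from h import *
o=bot.observe();print(o['ee_pos'],o['tool_rot'],o['ft_force'])
e=snap('side','s5.png');s=snap('scene','sc5.png');d=snap('wrist','w5.png')
a=cv2.imread('pics/s5.png')[180:290,230:370];b=cv2.imread('pics/sc5.png')[160:270,250:390]
cv2.imwrite('pics/x5.png',cv2.resize(np.hstack([a,b]),None,fx=2.8,fy=2.8,interpolation=cv2.INTER_CUBIC))
rows([(.5047,.1547,.03,90.9)])
E
```

```text
[0.50525754 0.1551908  0.05527801] [[-1.60701545e-02  9.99870579e-01  7.58747231e-04]
 [ 9.99870806e-01  1.60698848e-02  3.60162580e-04]
 [ 3.47922986e-04  7.64437074e-04 -9.99999647e-01]] [ 0.30090259  0.76171251 -2.61248561]
-0 -0.6 25.2 0.1 -0 -0
```

View pics/x5.png

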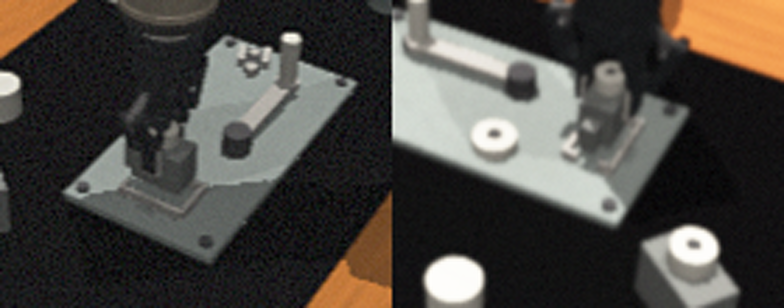

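View pics/w5.png

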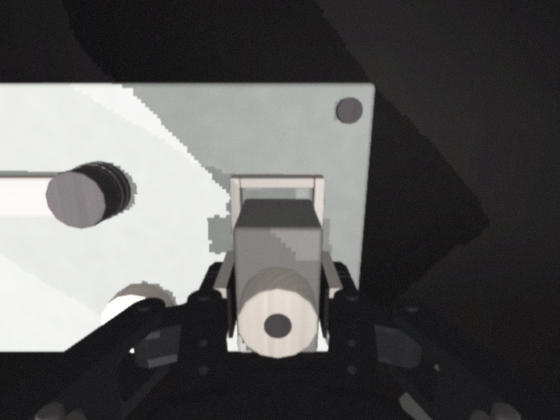

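Call:
move_arm --commands "0 -0.5 6 0 0 0; 0 -0.5 12 0 0 0; 0 -0.5 17 0 0 0; 0 -0.5 21 0 0 0; 0 -0.5 23 0 0 0; 0 -0.5 24 0 0 0; 0 -0.5 24 0 0 0"

```text
clock: 7.6
ee_pos: [0.5047, 0.1547, 0.0314]
tool_rot: [[-0.016, 1.0, 0.001], [1.0, 0.016, -0.0], [-0.0, 0.001, -1.0]]
ft_force: [-2.1, -1.5, 2.7]
finger_gap: 0.0356
```

```bash
python3 - <<'E'
from h import *
e=snap('side','s6.png');s=snap('scene','sc6.png')
a=cv2.imread('pics/s6.png')[200:290,230:340];b=cv2.imread('pics/sc6.png')[160:250,280:390]
cv2.imwrite('pics/x6.png',cv2.resize(np.hstack([a,b]),None,fx=3.6,fy=3.6,interpolation=cv2.INTER_CUBIC))
E
```

```text
(no output)
```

View pics/x6.png

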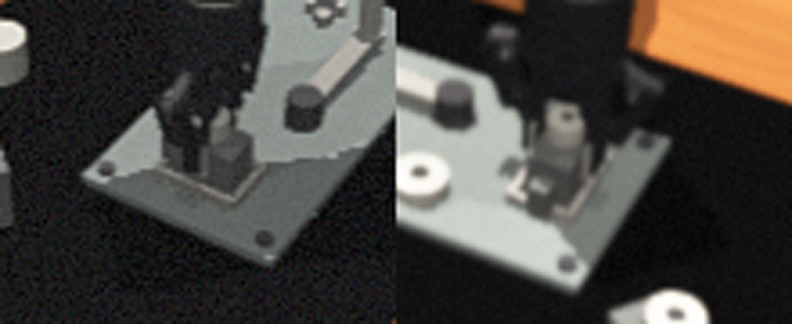

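Call:
move_arm --commands "0 0 0 0 0 0; 0 0 0 0 0 0; 0 0 0 0 0 0; 0 0 0 0 0 0; 0 0 0 0 0 0" --grip 0

```text
clock: 8.32
ee_pos: [0.5047, 0.1548, 0.0314]
tool_rot: [[-0.016, 1.0, 0.001], [1.0, 0.016, 0.0], [0.0, 0.001, -1.0]]
ft_force: [-0.5, -0.3, -1.0]
finger_gap: 0.0851
```

Call:
move_arm --commands "0 0 -15 0 0 0; 0 0 -50 0 0 0; 0 0 -100 0 0 0; 0 -30 -130 0 0 0; 0 -30 -130 0 0 0; 0 -30 -130 0 0 0"

```text
clock: 9.07
ee_pos: [0.475, 0.154, 0.1618]
tool_rot: [[-0.015, 1.0, 0.002], [1.0, 0.015, -0.0], [-0.0, 0.002, -1.0]]
ft_force: [-0.1, 0.1, 0.6]
finger_gap: 0.085
```

```bash
python3 - <<'E'
from h import *
o=bot.observe();print(o['ee_pos'],o['joint_positions'],o['ft_force'])
e=snap('side','s7.png');s=snap('scene','sc7.png');d=snap('wrist','w7.png')
a=cv2.imread('pics/s7.png')[200:290,230:340];b=cv2.imread('pics/sc7.png')[160:250,280:390]
cv2.imwrite('pics/x7.png',cv2.resize(np.hstack([a,b]),None,fx=3.6,fy=3.6,interpolation=cv2.INTER_CUBIC))
E
```

```text
[0.47497822 0.15399506 0.16177281] [ 0.27091284  0.32274421 -0.83197386  2.0251346   0.3017046   0.91579763
  0.8643594 ] [-0.05997729  0.10303918  0.63068211]
```

View pics/x7.png

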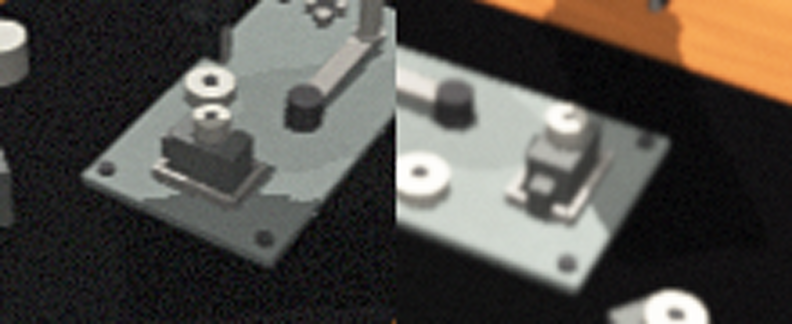

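View pics/w7.png

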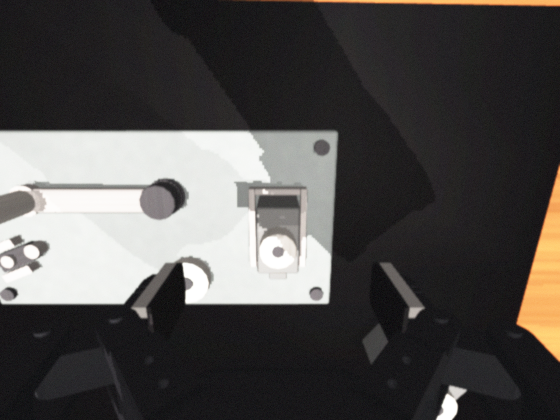

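```bash
python3 - <<'E'
from h import *
w=load('w7');e=load('side0');e=load('s7')
print(tri(w,(278,251.5),e,(288.2,232.2)))
rows(lin((.475,.154,.162,90.9),(.486,-.04,.17,10),8))
E
```

```text
(array([0.50593705, 0.15395593, 0.07494902]), np.float64(0.0014237320571558537))
-24.5 1.3 -2.2 -0 -0 10.1; -48.8 2.3 -3.2 -0 -0 20.2; -73 3.3 -4.2 -0 -0 30.3; -97.3 4.3 -5.2 -0 -0 40.4; -121.6 5.3 -6.2 -0 -0 50.5; -145.8 6.3 -7.3 -0 -0 60.7; -170.1 7.3 -8.3 -0 -0 70.8; -194.4 8.3 -9.3 -0 -0 80.9
```

Call:
move_arm --commands "-24 1 -2 0 0 10; -48 2 -3 0 0 20; -73 3 -4 0 0 30; -97 4 -5 0 0 40; -121 5 -6 0 0 50; -145 6 -7 0 0 60; -170 7 -8 0 0 70; -194 8 -9 0 0 80" --grip 125

```text
clock: 10.22
ee_pos: [0.4856, -0.0404, 0.1691]
tool_rot: [[0.983, 0.183, -0.001], [0.183, -0.983, 0.001], [-0.001, -0.001, -1.0]]
ft_force: [-0.1, 0.6, 0.5]
finger_gap: 0.0435
```

```bash
python3 - <<'E'
from h import *
rows([(.483,-.068,.165,0.9)])
E
```

```text
-7.6 26.7 4 -0 0.1 9.7
```

Call:
move_arm --commands "-7.5 27 4 0 0 9.7; -7.5 27 4 0 0 9.7; -7.5 27 4 0 0 9.7"

```text
clock: 10.6
ee_pos: [0.4832, -0.0677, 0.1646]
tool_rot: [[1.0, 0.017, -0.002], [0.017, -1.0, 0.001], [-0.002, -0.001, -1.0]]
ft_force: [0.6, 0.1, -0.5]
finger_gap: 0.0437
```

```bash
python3 - <<'E'
from h import *
o=bot.observe();print(o['ee_pos'],o['joint_positions'],o['finger_gap'])
d=snap('wrist','w8.png')
e=snap('side','s8.png');s=snap('scene','sc8.png')
a=cv2.imread('pics/s8.png')[130:290,230:430];b=cv2.imread('pics/sc8.png')[100:260,190:390]
cv2.imwrite('pics/x8.png',cv2.resize(np.hstack([a,b]),None,fx=2,fy=2,interpolation=cv2.INTER_CUBIC))
E
```

```text
[ 0.48323874 -0.06765279  0.16461003] [ 0.41578314  0.23361962 -0.46051367  2.05895492  0.1322061   0.87919635
 -0.10134127] 0.04369890535347793
```

View pics/w8.png

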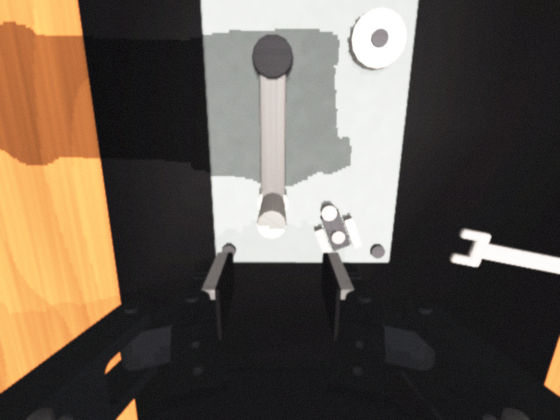

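View pics/x8.png

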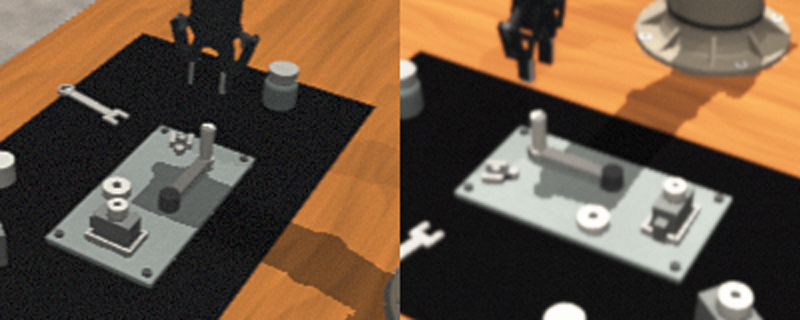

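```bash
python3 - <<'E'
from h import *
np.set_printoptions(precision=4,suppress=True)
d=load('w8');s=load('scene0');e=load('side0')
print('post',onz(d,271,228,.092),tri(d,(271,228),s,(259,157.3)),tri(d,(271,228),e,(333.9,193.7)))
print('pivot',onz(d,272.5,57,.045))
for p in((330,213),(338,237)):
  for z in(.02,.03):print('pin',onz(d,*p,z))
print(tri(s,(210+182/5,140+228/5),e,(245+450/6,180+145/6)))
R=Ro.from_euler('z',.9,degrees=True).as_matrix()
for pv in((.4764,.048,0),):
  for q in(0,.2,.38,.52): print(q,np.array(pv)+R@np.array([.12*np.sin(q),-.12*np.cos(q),0]))
E
```

```text
post [ 0.4783 -0.0748  0.092 ] (array([ 0.4775, -0.0726,  0.091 ]), np.float64(0.0049181891043943975)) (array([ 0.4796, -0.0751,  0.0886]), np.float64(0.0031448506677773276))
pivot [0.4771 0.0462 0.045 ]
pin [ 0.5333 -0.0848  0.02  ]
pin [ 0.5315 -0.0817  0.03  ]
pin [ 0.5427 -0.1092  0.02  ]
pin [ 0.5406 -0.1053  0.03  ]
(array([ 0.5311, -0.0821,  0.0214]), np.float64(0.0010729619619375152))
0 [ 0.4783 -0.072   0.    ]
0.2 [ 0.5021 -0.0692  0.    ]
0.38 [ 0.5227 -0.0627  0.    ]
0.52 [ 0.5377 -0.0552  0.    ]
```

```bash
python3 - <<'E'
from h import *
rows([(.4785,-.072,.11,.9),(.4785,-.072,.047,.9)])
E
```

```text
-4.8 4.5 54.9 -0.1 0.1 0.1; -4.7 4.5 117.9 -0.1 0.1 0.1
```

Call:
move_arm --commands "-5 4.5 20 0 0.1 0; -5 4.5 50 0 0.1 0; -5 4.5 80 0 0.1 0; -5 4.5 105 0 0.1 0; -5 4.5 118 0 0.1 0; -5 4.5 118 0 0.1 0"

```text
clock: 11.5
ee_pos: [0.478, -0.0715, 0.0466]
tool_rot: [[1.0, 0.018, -0.001], [0.018, -1.0, 0.001], [-0.001, -0.001, -1.0]]
ft_force: [0.4, -0.9, 0.5]
finger_gap: 0.0436
```

```bash
python3 - <<'E'
from h import *
o=bot.observe();print(o['ee_pos'],o['ft_force'],o['finger_gap'])
R=Ro.from_euler('z',.9,degrees=True).as_matrix()
def T(q,off=.011):
    P=np.array([.4764,.048,0])+R@np.array([.12*np.sin(q),-.12*np.cos(q),0])+R@np.array([np.cos(q),np.sin(q),0])*off
    return (P[0],P[1],.047,.9+np.degrees(q))
rows([T(0,.006),T(0,.011)]+[T(q) for q in(.07,.14,.21,.28,.33,.38)])
E
cat >>h.py <<'E'
def T(q,off=.011):
    R=Ro.from_euler('z',.9,degrees=True).as_matrix()
    P=np.array([.4764,.048,0])+R@np.array([.12*np.sin(q),-.12*np.cos(q),0])+R@np.array([np.cos(q),np.sin(q),0])*off
    return (P[0],P[1],.047,.9+np.degrees(q))
E
```

```text
[ 0.47795962 -0.07153776  0.04655688] [ 0.42405891 -0.88587512  0.51340863] 0.04364031962873848
6.3 0.5 -0.5 -0.1 0.1 0.1; 11.3 0.5 -0.5 -0.1 0.1 0.1; 19.7 -0.6 -0.5 -0.1 0.1 -3.9; 28 -2.2 -0.5 -0.1 0.1 -7.9; 36.1 -4.4 -0.5 -0.1 0.1 -11.9; 44.1 -7.2 -0.5 -0.1 0 -15.9; 49.6 -9.5 -0.5 -0.1 0 -18.8; 55.1 -12 -0.5 -0.1 0 -21.6
```

Call:
move_arm --commands "6 0.5 0 0 0 0; 11 0.5 0 0 0 0; 20 -0.5 0 0 0 -4; 28 -2 0 0 0 -8; 36 -4.5 0 0 0 -12; 44 -7 0 0 0 -16; 50 -9.5 0 0 0 -19; 50 -9.5 0 0 0 -19"

```text
clock: 12.5
ee_pos: [0.5269, -0.0617, 0.0467]
tool_rot: [[0.939, 0.343, -0.003], [0.343, -0.939, 0.0], [-0.003, -0.002, -1.0]]
ft_force: [-9.6, -2.1, 6.7]
finger_gap: 0.0434
```

```bash
python3 - <<'E'
from h import *
o=bot.observe();print(o['ee_pos'],o['ft_force'],o['finger_gap'])
rows([T(q) for q in(.38,.43,.47,.5,.52,.53)])
E
```

```text
[ 0.52691326 -0.06174818  0.04669952] [-9.56343311 -2.08919237  6.66608965] 0.043353065262475704
6.7 -1 -0.3 -0.1 0.2 -2.6; 12.6 -2 -0.3 -0.1 0.2 -5.5; 17.3 -3 -0.3 -0.1 0.2 -7.8; 20.8 -3.9 -0.4 -0.1 0.2 -9.5; 23.1 -4.5 -0.4 -0.1 0.2 -10.6; 24.3 -4.8 -0.4 -0.1 0.2 -11.2
```

Call:
move_arm --commands "6.5 -1 0 0 0 -2.5; 12.5 -2 0 0 0 -5.5; 17.5 -3 0 0 0 -8; 21 -4 0 0 0 -9.5; 23 -4.5 0 0 0 -10.5; 23 -4.5 0 0 0 -10.5"

```text
clock: 13.25
ee_pos: [0.5458, -0.051, 0.0467]
tool_rot: [[0.861, 0.508, -0.006], [0.508, -0.861, -0.001], [-0.006, -0.002, -1.0]]
ft_force: [-8.5, -5.7, 5.3]
finger_gap: 0.0437
```

```bash
python3 - <<'E'
from h import *
o=bot.observe();print(o['ee_pos'],o['ft_force'],o['finger_gap'],T(.52))
d=snap('wrist','w9.png')
e=snap('side','s9.png');s=snap('scene','sc9.png')
a=cv2.imread('pics/s9.png')[130:290,230:430];b=cv2.imread('pics/sc9.png')[100:260,190:390]
cv2.imwrite('pics/x9.png',cv2.resize(np.hstack([a,b]),None,fx=2,fy=2,interpolation=cv2.INTER_CUBIC))
E
```

```text
[ 0.54580834 -0.05096781  0.04668081] [-8.49391912 -5.71290109  5.25652654] 0.043675242800941025 (np.float64(0.5471129761387123), np.float64(-0.049573946346378246), 0.047, np.float64(30.693805346802808))
```

View pics/w9.png

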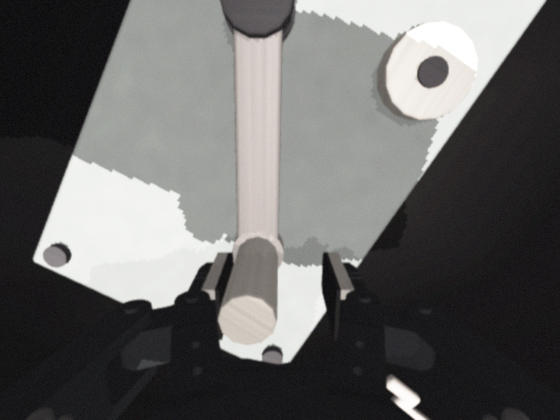

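View pics/x9.png

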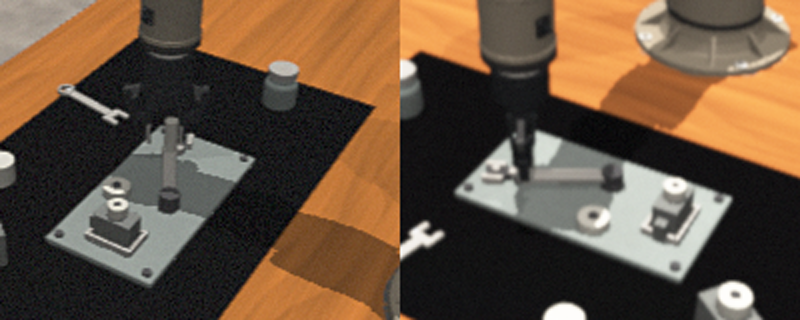

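```bash
python3 - <<'E'
from h import *
d=load('w9')
for (a,b) in(((235,45),(237,225)),((283,45),(279,225))):
    A=onz(d,*a,.034);B=onz(d,*b,.034);v=B-A;print(A,B,np.arctan2(v[0],-v[1])-np.radians(.9))
p=onz(d,248,320,.092);print(p, np.arctan2(p[0]-.4764,-(p[1]-.048))-np.radians(.9))
pp=onz(d,258,12,.045);print('cap',pp,np.arctan2(p[0]-pp[0],-(p[1]-pp[1]))-np.radians(.9))
# plate -x side edge direction z .012
for a,b in(((130,5),(36,255)),):
    A=onz(d,*a,.012);B=onz(d,*b,.012);v=B-A;print('edge yaw',np.degrees(np.arctan2(v[0],-v[1])))
E
```

```text
[0.4769787  0.02676397 0.034     ] [ 0.51828619 -0.0477303   0.034     ] 0.4905878643614303
[0.49545949 0.03762541 0.034     ] [ 0.53721457 -0.03653448  0.034     ] 0.497092680168817
[ 0.53566099 -0.05589252  0.092     ] 0.5026675319993242
cap [0.48156258 0.04096025 0.045     ] 0.4936860889502911
edge yaw 1.0487909479763127
```

Call:
move_arm --commands "2 -0.5 0 0 0 -0.8; 3 -0.8 0 0 0 -1.5; 4 -1 0 0 0 -1.5; 4 -1 0 0 0 -1.5"

```text
clock: 13.9
ee_pos: [0.5473, -0.0497, 0.0466]
tool_rot: [[0.849, 0.529, -0.009], [0.529, -0.849, -0.003], [-0.009, -0.002, -1.0]]
ft_force: [-9.1, -6.2, 2.4]
finger_gap: 0.0435
```

```bash
python3 - <<'E'
from h import *
o=bot.observe();print(o['ee_pos'],o['ft_force'],o['finger_gap'],T(.52),T(.53))
d=snap('wrist','w10.png')
E
```

```text
[ 0.54731528 -0.04966585  0.04664664] [-9.09705944 -6.23832597  2.40024593] 0.04346792091099201 (np.float64(0.5471129761387123), np.float64(-0.049573946346378246), 0.047, np.float64(30.693805346802808)) (np.float64(0.5480851637205897), np.float64(-0.04886194971376657), 0.047, np.float64(31.26676314193363))
```

View pics/w10.png

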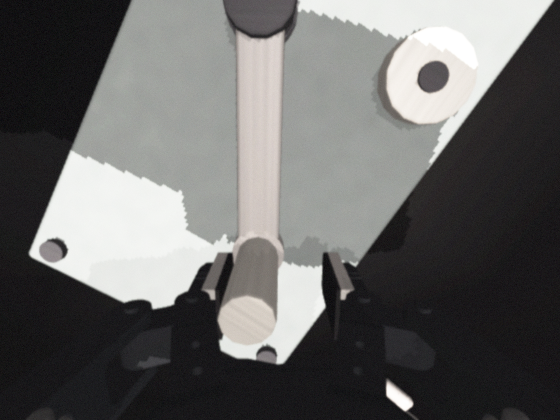

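The view shows the arm bar about x 258, with the post top at (248,321) still against the left pad. I'll add a little more margin.

Call:
move_arm --commands "2 -0.5 0 0 0 -0.5; 3.5 -0.8 0 0 0 -0.8; 3.5 -0.8 0 0 0 -0.8; 3.5 -0.8 0 0 0 -0.8"

```text
clock: 14.45
ee_pos: [0.5485, -0.0488, 0.0466]
tool_rot: [[0.842, 0.539, -0.012], [0.539, -0.842, -0.005], [-0.013, -0.002, -1.0]]
ft_force: [-9.3, -6.8, 1.6]
finger_gap: 0.044
```

```bash
python3 - <<'E'
from h import *
d=snap('wrist','w11.png');e=snap('side','s11.png');s=snap('scene','sc11.png')
o=bot.observe();print(o['ee_pos'],o['ft_force'],np.round(o['tool_rot'],3).tolist())
t=np.array(o['tool_rot'])[:,0]
P=o['ee_pos']-t*(o['finger_gap']/2-.011); print('q tcp',np.arctan2(P[0]-.4764,-(P[1]-.048))-np.radians(.9))
# arm line by edges of bright bar rows
g=cv2.cvtColor(cv2.imread('pics/w11.png'),cv2.COLOR_BGR2HSV)[...,2].astype(float)
im=cv2.imread('pics/w11.png').astype(float); rb=cv2.GaussianBlur(im[...,2]-im[...,0],(0,0),1)
pts=[]
for v in range(60,225,5):
    c=np.where(rb[v,215:305]>8)[0]+215
    if len(c)>20: pts.append(onz(d,(c.min()+c.max())/2,v,.034)[:2])
pts=np.array(pts,np.float32);l=cv2.fitLine(pts,cv2.DIST_HUBER,0,.01,.01).ravel();v=l[:2]*(-np.sign(l[1]))*-1
v=v if v[1]<0 else -v
print(len(pts),'q edge',np.arctan2(v[0],-v[1])-np.radians(.9))
a=cv2.imread('pics/s11.png')[130:290,230:430];b=cv2.imread('pics/sc11.png')[100:260,190:390]
cv2.imwrite('pics/x11.png',cv2.resize(np.hstack([a,b]),None,fx=2,fy=2,interpolation=cv2.INTER_CUBIC))
E
```

```text
[ 0.54845418 -0.04879753  0.0465598 ] [-9.6334043  -7.41014315  1.21207454] [[0.842, 0.539, -0.012], [0.539, -0.842, -0.005], [-0.013, -0.002, -1.0]]
q tcp 0.5365593094964212
33 q edge 0.526169842918727
```

View pics/x11.png

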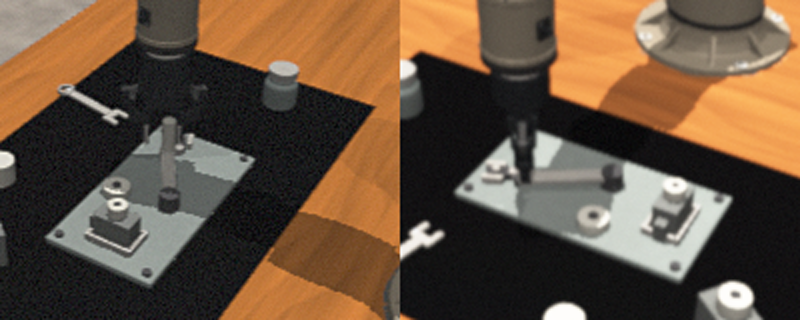

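View pics/w11.png

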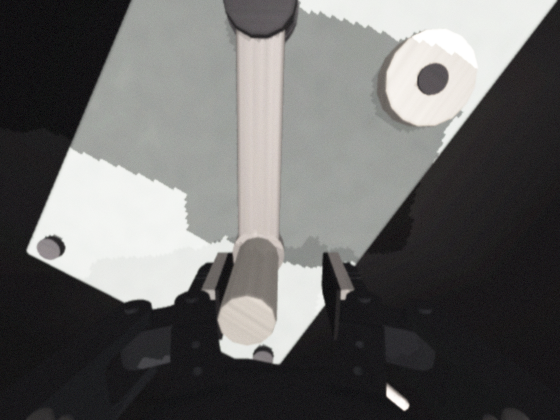

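The post is held at q of about 0.53 with roughly 12 N on it, the block is still seated, and the bystanders look unmoved. I'm handing in now.

```bash
python3 -c "
from rig import bot
o=bot.observe();print(o['clock'],o['ft_force'],o['qd'].round(3));print(bot.job_done())"
```

```text
14.6 [-9.6334043  -7.41014315  1.21207454] [ 0.    -0.    -0.     0.     0.001  0.    -0.001]
the job is handed in; nothing more can be done
None
```

I seated the smallest idler block in the pocket with its tab in the notch and let go. I then swung the tensioner arm past the click and handed in at 14.6 s while holding the post there.

- **Block:** The roller top triangulated to 75 mm, against 78 mm expected when fully down. That is about 3 mm low but within my measuring error; standing on the rim would read about 90 mm. The last pictures still show it seated with the tab in the notch.
- **Tensioner arm:** Two readings put the arm angle at 0.526 rad (the bar's direction in the wrist picture) and 0.537 rad (from the tool position). They disagree by 0.01, but both are above 0.48 and below the stop at 0.56. The push is about 12 N, as expected for the spring, so it does not seem to be pressing on the stop.
- **Bystanders:** I compared the jar, wrench and drum by eye only. The jar and wrench look unmoved in the last pictures. The drum was only partly in the last views I looked at, and nothing I did came near it.

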